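Swap two tubs on the sliding tray of a spotting bench and run the tray to its stop

ROBOT

A 6-joint arm with a two-finger parallel gripper is mounted at the origin on the work surface. World frame = base frame: x ahead of the robot, y to its left, z up, the work surface at z = 0. Lengths are in m, angles in degrees, forces in N, time in s.
With the tool pointing down it reaches from about 0.4 to 0.825 m from the base axis. Payload 7 kg.
Tool frame: the origin (TCP) lies midway between the tips of the shut fingers; the grasp point (between the pads) lies 19 mm behind it; z points along the fingers, y is the line along which they close (so a half turn about z gives the same grasp; the last joint's range is limited). The gripper opens to 88 mm and grips with 3 to 60 N. Pads are 19 mm wide; open, the fingers measure 130 mm over their backs; the gripper's body (78 mm by 193 mm) begins 47 mm behind the grasp point.
Start: joints at [-59.353, 20.546, 0.682, 0, -70.136, -16.507], TCP at [0.165, -0.655, 0.227] pointing down, gripper open.
Joint ranges: [-176.03, 176.03], [-82.01, 121.73], [-58.28, 71.71], [-173.87, 95.51], [-174.79, -0.11], [-173.66, 173.66]. Speed limits (degrees/s): [136.94, 136.94, 172.46, 180, 180, 180].

INTERFACE

Orientations are given as [roll, pitch, yaw] about the fixed x, y, z axes, in that order (R = Rz(yaw) Ry(pitch) Rx(roll)).
In Python, from plant import telemetry, viewer, workorder gives the robot as it stands. The module is installed in compiled form; this text tells all that it offers.
- The arm moves only by the tool carry_out, never from a script. Its argument "rows" is a list of rows, each a list of 6 numbers: the shift along the tool's x, y, z in m, then the turn, a rotation vector about the tool's x, y, z in rad. In form: [[tx, ty, tz, ax, ay, az], ...]. A call has 1 to 8 rows; each row is the pose to reach, as a shift and turn from the pose commanded when the call began, along the tool's axes at that moment; what a row does not reach only later rows make up. A row lasts 1/8 s, in which the tool goes at most 62.5 mm and 10.7 degrees, less where a joint would pass 70% of its speed; a pose out of reach is approached as far as the arm can. A call with a gripper value outside its range is refused whole. "grip" is the gripper's target within -1 to 1 (fully open at 1, half-way at 0, shut at -1), set as the call begins (left out, the last holds). The fingers move at their own pace and stop on an object; the grip force is fixed at half the most. Time passes only in rows, so rows that repeat a pose let the fingers close. It gives the time, the measured TCP pose, the force, the opening and the grip force at its end, in the units of the state.
- telemetry.get_obs(): the state, without advancing time (a new reading comes with each control period).
- viewer.snapshot(name): name is "scene" or "top"; returns the picture (420x560x3 uint8, red, green, blue); there is no depth.
- viewer.camera_info(name): a dict with "intrinsics" (3x3 intrinsics, pixels), "extrinsics" (4x4, takes a point from camera to world coordinates). Camera axes: x right, y down, z forward; pixel columns grow to the right and rows downward; lengths in m; the calibration is good to about 2 mm. A picture is of the moment at which its call begins. camera_info takes no time and is no camera call.
- workorder.close_job(): hands the job in; it is judged then, once.
The state is a dict: "clock": time; "joint_pos": joint angles; "qvel": joint speeds; "tau": joint torques, N m; "tool_pos": TCP position; "orientation": TCP orientation; "force": force on the tool from outside, world axes, zero at the start; "moment": the same for the moment, N m; "opening": finger opening in m; "gripper_force": force on a finger pad.
Only numpy, scipy, OpenCV 4.12 (cv2) and the standard library are available. Lean on these libraries where they do the work, as an engineer would, in place of code of your own. Each camera call takes 0.05 s, during which the arm holds its last target. There are 200 camera calls.

TASK

On the stain-removal bench's sliding tray, the round tub and the square tin are standing on each other's outlines: move them into each other's places so that each stands upright and centred on the outline of its own shape, the tin square to it. Run the tray along its rails to your left until it is up against the rubber buffers, leaving the two bottles standing in their corners of the tray and everything else on the bench where it is.

Things in the scene. Friction and masses are not known exactly. Their poses are not given: they have to be found in the camera images.
- tub: Closed round plastic tub, white with a slightly narrower grey flat screw lid: 96 mm diameter, 54 mm tall, 0.25 to 0.5 kg; straight sides from 2 to 38 mm up, lid 92 mm diameter. Too wide to grasp: push or drag it with the fingertips low on its side. Origin at the centre of its underside, z up. It starts on the square outline.
- tin: Closed square metal tin, 90 x 90 mm and 50 mm tall (plus a 3 mm button on the lid), 0.2 to 0.45 kg, white with a bare metal lid. Too wide to grasp: push or drag it. Origin at the centre of its underside, x and y along its sides, z up. It starts on the round outline, up to 0.2 rad off square to the tray.
- tray (a joint): How far the sliding tray has run along its rails from where it starts, in m: 0 at the start, growing to the left (+y); 0.10 to 0.23 when it meets the buffers, which stop it. It slides against about 6 N of friction plus a little damping, stays where it is left and does not spring back.
- buffers (a point): Midway between the faces of the two rubber buffers of the stop (18 mm diameter, 31 mm above the bench, 200 mm apart in x), a steel bar clamped across both rails at their left-hand end. The point's y points along the rails, away from the tray.
- tray_left_end (a point): Middle of the outer face of the tray's left-hand (+y) rim, 31 mm above the bench: it coincides with point buffers when the tray is fully home. 260 mm from tray_mid.
- tray_mid (a point): Centre of the steel tray's deck, on its top face, 24 mm above the bench. Turns and travels with the tray: x points across it, away from the robot; y along the rails towards the buffers; both up to 0.1 rad off the world axes. The tray is 310 mm in x by 520 mm in y outside; a rim 4 mm thick stands 14 mm above the deck all round (inside 302 x 512 mm).
- tray_right_end (a point): Middle of the outer face of the tray's right-hand (-y) rim, 27 mm above the bench, 260 mm from tray_mid. This flat upright face spans 16 to 38 mm above the bench and can be pushed from outside: below it, between the rails, is bare bench (or a strap 3 mm thick). The two rails are 22 mm wide, 12 mm tall, centred 100 mm either side in x.
- tray_handle (a point): Middle of the bar of the tray's bow handle: 8 mm rod, 90 mm long along y, 26 mm in front of the near rim, its centre 44 mm above the bench.
- square_outline (a point): Centre of the square outline, a thin black line 108 mm square stuck on the tray's deck (no thickness to catch on), sides along the tray's x and y. At x = +55, y = +120 mm from tray_mid: the far left of the tray. Home of the tin.
- round_outline (a point): Centre of the round outline, a thin black ring 114 mm in diameter on the tray's deck. At x = +55, y = -120 mm from tray_mid: the far right of the tray. Home of the tub.
- squeeze_bottle: White squeeze bottle with a grey nozzle, 52 mm diameter, 140 mm tall, standing loose on the tray in its near left corner. Origin at the centre of its underside. Leave it standing.
- flask: Amber bottle with a black cap, 50 mm diameter, 125 mm tall, standing loose on the tray in its far right corner. Origin at the centre of its underside. Leave it standing.
- near_left_corner (a point): Point on the tray's deck where the squeeze bottle belongs: x = -115, y = +220 mm from tray_mid.
- far_right_corner (a point): Point on the tray's deck where the amber bottle belongs: x = +115, y = -220 mm from tray_mid.
- brush: Spotting brush, 200 mm long, 32 mm wide, 25 mm tall, lying on the bench between robot and tray, to the right. Leave it alone. Origin at its underside near the middle.
- stapler: Black stapler, 130 mm long, 48 mm tall, on the bench between robot and tray, to the left. Leave it alone. Origin under its centre.
- tape_roll: Roll of brown tape lying flat, 100 mm diameter, 24 mm tall, on the bench in front of the rails' left-hand end. Leave it alone. Origin under its centre.
- pin_bowl: Small white bowl, 90 mm diameter, 35 mm tall, on the bench in front of the rails' right-hand end. Leave it alone. Origin under its centre.
- spray_bottle: Clear bottle with a blue cap, 68 mm diameter, 190 mm tall, standing on the bench beyond the left-hand end of the rails. Leave it alone. Origin under its centre.
Mind the look-alikes: they are no part of the job. Leave any pink or purple look-alike of the tub alone.

How it is judged:
By the outcome, as a careful person would: the job done as asked, in the order asked, and still so for the second after the job is handed in, with the robot touching nothing.
It also fails if it takes over 72 s, if anything falls off the work surface, if the arm or the gripper's body presses on something with over 40 N, if the wrist force passes 120 N, or if a joint passes its speed limit or range.

## Working session

There is one attempt and no reset: what is moved stays moved. The work goes in short steps, Python scripts to look and compute and a tool call to move; the robot and the scene stay as the last step left them, time stands still between calls to the robot, and variables do not carry over. Pictures are saved under pics/ and viewed, at most 13 in all, crops included, and the job is handed in when it is done.

Besides the shell and the picture viewer there is one more tool, called after ">>>" as name(argument=value, ...) on one line, values as JSON. carry_out: Moves the arm, as the interface text tells. Its arguments: {"type":"object","properties":{"rows":{"type":"array"},"grip":{"type":"number"}},"required":["rows"]}

```bash
ls; mkdir -p pics; cat > h.py <<'E'
import numpy as np, cv2
from plant import telemetry, viewer, workorder
def snap(n,f=None):
    im=viewer.snapshot(n); 
    if f: cv2.imwrite('pics/'+f,im[:,:,::-1])
    return im
def ray(n,uv,z):
    c=viewer.camera_info(n);K=np.array(c['intrinsics']);T=np.array(c['extrinsics'])
    uv=np.atleast_2d(uv).astype(float)
    d=np.linalg.solve(K,np.c_[uv,np.ones(len(uv))].T)
    d=(T[:3,:3]@d).T;o=T[:3,3]
    return o+d*((z-o[2])/d[:,2:3])
def proj(n,P):
    c=viewer.camera_info(n);K=np.array(c['intrinsics']);T=np.linalg.inv(np.array(c['extrinsics']))
    P=np.atleast_2d(P);q=(K@(T[:3,:3]@P.T+T[:3,3:])).T
    return q[:,:2]/q[:,2:]
E
python3 - <<'E'
from h import *
a=snap('top','top0.png');b=snap('scene','scene0.png')
for n in('top','scene'):
    c=viewer.camera_info(n);print(n,np.round(c['intrinsics'],1).tolist(),np.round(c['extrinsics'],3).tolist())
print(telemetry.get_obs())
E
```

```text
pics
top [[463.8, 0.0, 288.0], [0.0, 463.8, 204.7], [0.0, 0.0, 1.0]] [[-0.004, -0.995, 0.105, 0.416], [-1.0, 0.005, 0.012, 0.017], [-0.012, -0.105, -0.994, 1.381], [0.0, 0.0, 0.0, 1.0]]
scene [[392.9, 0.0, 280.6], [0.0, 392.9, 210.1], [0.0, 0.0, 1.0]] [[-0.777, 0.465, -0.424, 1.15], [0.629, 0.596, -0.5, 0.733], [0.02, -0.655, -0.755, 1.111], [0.0, 0.0, 0.0, 1.0]]
{'clock': 0.1, 'joint_pos': array([-5.93537244e+01,  2.05883376e+01,  6.41113673e-01, -1.60976221e-02,
       -7.01366385e+01, -1.65069557e+01]), 'qvel': array([ 0.07585858, -0.11976   ,  0.11833769,  0.07470366, -0.01543256,
       -0.0445867 ]), 'tau': array([ 1.83101965e-03, -5.84164381e+01,  2.93755603e+01,  7.01540351e+00,
        1.01729447e-02, -6.21531558e-05]), 'tool_pos': array([ 0.16475625, -0.65415167,  0.22572606]), 'orientation': array([ 1.79915294e+02, -9.31994540e-03, -1.65866154e+02]), 'force': array([ 0.04645511, -0.00611202,  0.79691339]), 'moment': array([-0.0397995 , -0.06067015,  0.00395513]), 'gripper_force': 0.0, 'opening': 0.08751658636339098}
```

View pics/top0.png

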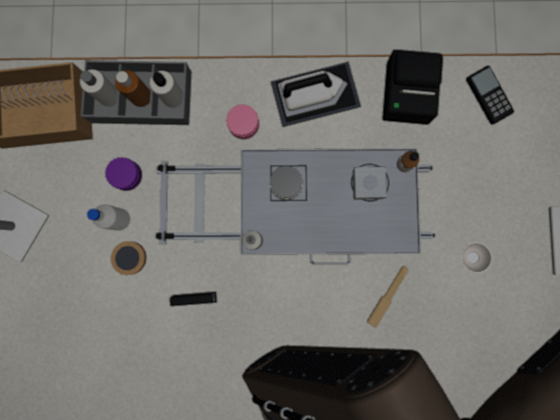

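View pics/scene0.png

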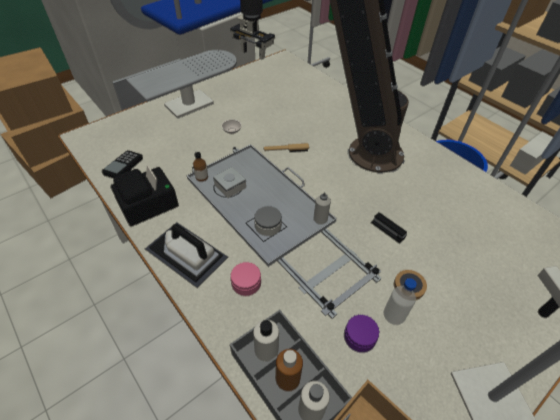

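The top view shows the tray spanning about (242,150) to (418,254). The tub (grey lid) is at about (286,182) and the tin at about (371,182). The flask is at (409,160), the squeeze bottle at (252,240) and the buffers at x≈163. The scene view agrees.

```bash
cat >> h.py <<'E'
def tray(im):
    hsv=im.astype(int); m=((hsv[:,:,2]-hsv[:,:,0])>4)&(hsv.sum(2)>200)
    m=cv2.morphologyEx(m.astype(np.uint8),cv2.MORPH_CLOSE,np.ones((25,25)))
    m=cv2.morphologyEx(m,cv2.MORPH_OPEN,np.ones((41,41)))
    m[:130]=0;m[270:]=0
    c=max(cv2.findContours(m,cv2.RETR_EXTERNAL,cv2.CHAIN_APPROX_NONE)[0],key=cv2.contourArea)
    return c
E
python3 - <<'E'
from h import *
im=snap('top')
c=tray(im);P=ray('top',c[:,0],0.038)[:,:2]
r=cv2.minAreaRect((P*1000).astype(np.float32));print(r, cv2.boundingRect(c))
for p in [(260,200),(350,200),(286,182),(371,200),(500,200),(371,182),(359,175)]: print(p,im[p[1],p[0]])
cr=im[140:265,232:430];cv2.imwrite('pics/crop1.png',cv2.resize(cr,None,fx=4,fy=4,interpolation=cv2.INTER_CUBIC)[:,:,::-1])
E
```

```text
((567.773193359375, -87.29998779296875), (514.4608764648438, 302.475830078125), 89.64057922363281) (241, 150, 178, 104)
(260, 200) [114 117 123]
(350, 200) [115 118 124]
(286, 182) [92 94 94]
(371, 200) [64 65 66]
(500, 200) [137 137 131]
(371, 182) [112 115 120]
(359, 175) [125 129 132]
```

View pics/crop1.png

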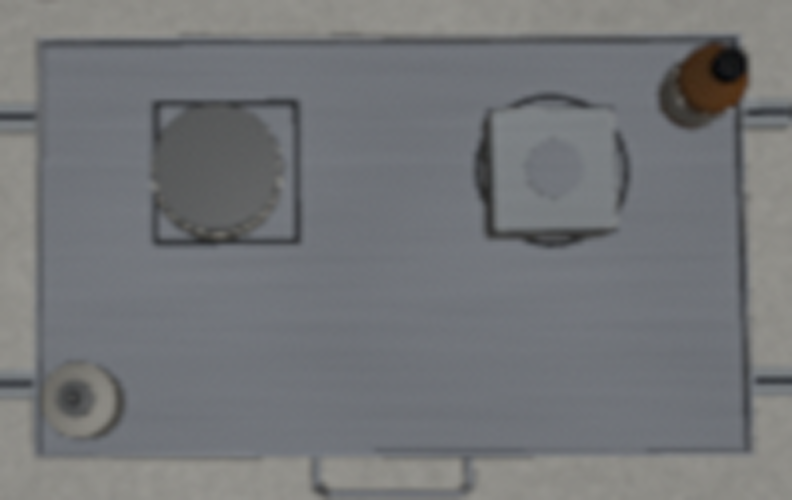

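Tub lid centre is at crop (218,171) and the tin lid corners are near (491,108), (614,111), (617,230) and (494,232). The square outline is clean, spanning (155,101) to (299,242). I'll compute positions from these and cross-check them.

```bash
cat >> h.py <<'E'
MID=np.array([0.568,-0.087]);YAW=0.0
def crp(pts): return np.array(pts,float)/4+np.array([232,140])-0.375
E
python3 - <<'E'
from h import *
def f(n,pts,z):
    P=ray('top',crp(pts),z)[:,:2];c=P.mean(0);print(n,P.round(4).tolist(),'c',c.round(4));return P
S=f('square',[(155,101),(298,101),(299,242),(154,242)],.024)
f('ring ext(far,right,near)',[(550,95),(628,172),(552,244)],.024)
T=f('tin',[(491,108),(614,111),(617,230),(494,232)],.074)
print('tin yaw deg',np.degrees(np.arctan2(T[0]-T[1],1)), [np.linalg.norm(T[i]-T[(i+1)%4]) for i in range(4)])
for i in range(4):
    d=T[(i+1)%4]-T[i];print(np.degrees(np.arctan2(d[1],d[0])))
f('button',[(554,168)],.077)
L=f('tub l r',[(153,172),(284,172),(218,104),(218,237)],.078)
f('tray',[(39,41),(738,40),(747,449),(38,455)],.038)
f('handle',[(315,490),(468,490)],.044)
f('flask cap top',[(729,66)],.149); f('squeeze',[(74,397)],.164)
f('buf ',np.array([[(168-232)*4,(168-140)*4],[(168-232)*4,(236-140)*4]]),.031)
E
```

```text
square [[0.6783, 0.0852], [0.6776, -0.021], [0.5723, -0.0209], [0.5728, 0.0859]] c [0.6253 0.0323]
ring ext(far,right,near) [[0.6811, -0.2077], [0.6231, -0.2638], [0.5699, -0.2067]] c [ 0.6247 -0.2261]
tin [[0.6621, -0.1572], [0.6595, -0.2447], [0.574, -0.2446], [0.573, -0.1576]] c [ 0.6172 -0.201 ]
tin yaw deg [0.15351069 5.0003243 ] [np.float64(0.08753538006207673), np.float64(0.08544423819513307), np.float64(0.0869751113791612), np.float64(0.08911471539037877)]
-91.75397693389458
179.96535471206255
90.65216268931363
0.3042578851559485
button [[0.6182, -0.2006]] c [ 0.6182 -0.2006]
tub l r [[0.6167, 0.0839], [0.6162, -0.0091], [0.6654, 0.0376], [0.57, 0.0379]] c [0.6171 0.0376]
tray [[0.721, 0.1702], [0.7185, -0.3441], [0.4195, -0.3409], [0.4171, 0.1688]] c [ 0.569  -0.0865]
handle [[0.3914, -0.0304], [0.3911, -0.1396]] c [ 0.3913 -0.085 ]
flask cap top [[0.6758, -0.3076]] c [ 0.6758 -0.3076]
squeeze [[0.4547, 0.1313]] c [0.4547 0.1313]
buf  [[0.6704, 0.3893], [0.4693, 0.3846]] c [0.5699 0.387 ]
```

```bash
cat >> h.py <<'E'
def d(cur,tgt):
    """cur,tgt=(x,y,z,yaw deg) commanded, tool down -> tool-frame shift & z turn"""
    y=np.radians(cur[3]);R=np.array([[np.cos(y),np.sin(y),0],[np.sin(y),-np.cos(y),0],[0,0,-1]])
    s=R.T@(np.array(tgt[:3])-np.array(cur[:3]))
    t=(cur[3]-tgt[3]+180)%360-180
    return s.round(4).tolist()+[0,0,round(np.radians(t),4)]
E
python3 -c "
from h import *
print(d((.165,-.655,.227,-165.87),(.668,.086,.227,-136.3)))
a=np.radians(-136.3);D=np.array([np.cos(a),np.sin(a)]);print('push len',np.array([-.132,-.126])@D)"
```

```text
[-0.6687, 0.5958, 0.0, 0, 0, np.float64(-0.5161)]
push len 0.1824828470557472
```

>>> carry_out(rows=[[-0.6687,0.5958,0,0,0,-0.516],[-0.6687,0.5958,0,0,0,-0.516],[-0.6687,0.5958,0,0,0,-0.516],[-0.6687,0.5958,0,0,0,-0.516],[-0.6687,0.5958,0,0,0,-0.516],[-0.6687,0.5958,0,0,0,-0.516],[-0.6687,0.5958,0,0,0,-0.516],[-0.6687,0.5958,0,0,0,-0.516]], grip=0)

```text
clock: 1.15
tool_pos: [0.4464, -0.2389, 0.2267]
orientation: [-180.0, 0.0, -136.3]
force: [2.2, -0.5, 1.1]
opening: 0.0437
gripper_force: 0.0
```

>>> carry_out(rows=[[-0.386,0.082,0,0,0,0],[-0.386,0.082,0,0,0,0],[-0.386,0.082,0,0,0,0],[-0.386,0.082,0,0,0,0],[-0.386,0.082,0,0,0,0],[-0.386,0.082,0,0,0,0],[-0.386,0.082,0,0,0,0],[-0.386,0.082,0,0,0,0]])

```text
clock: 2.15
tool_pos: [0.6681, 0.0862, 0.2254]
orientation: [180.0, -0.1, -136.2]
force: [-0.4, -1.2, 0.2]
opening: 0.0439
gripper_force: 0.0
```

>>> carry_out(rows=[[0,0,0.05,0,0,0],[0,0,0.1,0,0,0],[0,0,0.14,0,0,0],[0,0,0.17,0,0,0],[0,0,0.185,0,0,0],[0,0,0.192,0,0,0],[0,0,0.192,0,0,0]])

```text
clock: 3.02
tool_pos: [0.6683, 0.085, 0.0353]
orientation: [-180.0, 0.0, -136.3]
force: [-0.0, -0.7, 0.6]
opening: 0.0435
gripper_force: 0.0
```

>>> carry_out(rows=[[0.01,0,0,0,0,0],[0.02,0,0,0,0,0],[0.032,0,0,0,0,0],[0.045,0,0,0,0,0],[0.06,0,0,0,0,0],[0.075,0,0,0,0,0],[0.09,0,0,0,0,0],[0.105,0,0,0,0,0]])

```text
clock: 4.03
tool_pos: [0.5925, 0.0123, 0.0353]
orientation: [-179.9, 0.1, -136.3]
force: [3.2, 4.0, 4.7]
opening: 0.0437
gripper_force: 2.8
```

>>> carry_out(rows=[[0.015,0,0,0,0,0],[0.03,0,0,0,0,0],[0.045,0,0,0,0,0],[0.06,0,0,0,0,0],[0.075,0,0,0,0,0],[0.085,0,0,0,0,0],[0.092,0,0,0,0,0],[0.095,0,0,0,0,0]])

```text
clock: 5.03
tool_pos: [0.5237, -0.0531, 0.035]
orientation: [-180.0, 0.1, -136.3]
force: [4.2, 4.4, 5.7]
opening: 0.0437
gripper_force: 3.1
```

```bash
python3 - <<'E'
from h import *
a=snap('top');b=snap('scene')
cv2.imwrite('pics/p3.png',np.hstack([cv2.resize(a[130:300,200:440],(0,0),fx=1.65,fy=1.65),cv2.resize(b[120:290,170:410],(0,0),fx=1.65,fy=1.65)])[:,:,::-1])
E
```

```text
(no output)
```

View pics/p3.png

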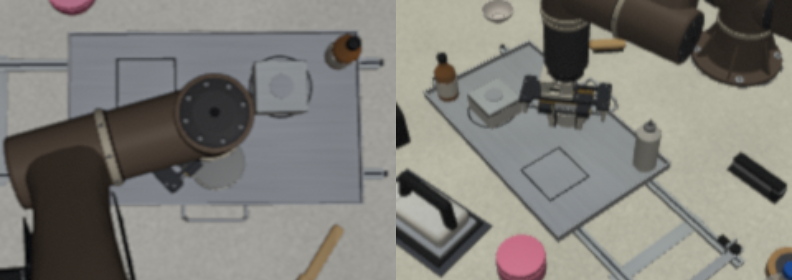

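Viewed: the tub is parked in the near-middle lane in front of the gripper, the square outline is clear, and the tin, both bottles and the tray are unmoved. Next I go behind the tin with the fingers shut.

>>> carry_out(rows=[[-0.015,0,0,0,0,0],[-0.02,0,-0.045,0,0,0],[-0.02,0,-0.085,0,0,0]])

```text
clock: 5.5
tool_pos: [0.5367, -0.039, 0.1192]
orientation: [179.9, -0.3, -136.3]
force: [1.4, 0.5, -0.1]
opening: 0.0441
gripper_force: 0.0
```

>>> carry_out(rows=[[0.12,-0.218,0,0,0,0.963],[0.12,-0.218,0,0,0,0.963],[0.12,-0.218,0,0,0,0.963],[0.12,-0.218,0,0,0,0.963],[0.12,-0.218,0,0,0,0.963],[0.12,-0.218,0,0,0,0.963],[0.12,-0.218,0,0,0,0.963]], grip=-1)

```text
clock: 6.38
tool_pos: [0.6012, -0.2788, 0.1188]
orientation: [180.0, -0.1, 168.8]
force: [0.1, 0.8, 0.5]
opening: 0.0003
gripper_force: 0.0
```

>>> carry_out(rows=[[0,0,0.03,0,0,0],[0,0,0.06,0,0,0],[0,0,0.08,0,0,0],[0,0,0.085,0,0,0],[0,0,0.085,0,0,0]])

```text
clock: 7.0
tool_pos: [0.602, -0.2791, 0.0349]
orientation: [-180.0, -0.0, 168.7]
force: [0.0, -0.3, 0.4]
opening: 0.0006
gripper_force: 0.0
```

>>> carry_out(rows=[[0,0.008,0,0,0,0],[0,0.016,0,0,0,0],[0,0.024,0,0,0,0],[0,0.032,0,0,0,0],[0,0.04,0,0,0,0],[0,0.048,0,0,0,0],[0,0.056,0,0,0,0],[0,0.062,0,0,0,0]])

```text
clock: 8.0
tool_pos: [0.6144, -0.2189, 0.0352]
orientation: [-180.0, 0.0, 168.5]
force: [-1.3, -5.7, 5.4]
opening: 0.0008
gripper_force: 3.2
```

```bash
python3 - <<'E'
from h import *
a=snap('top');b=snap('scene')
cv2.imwrite('pics/p4.png',np.hstack([cv2.resize(a[130:300,200:440],(0,0),fx=1.65,fy=1.65),cv2.resize(b[120:290,170:410],(0,0),fx=1.65,fy=1.65)])[:,:,::-1])
E
```

```text
(no output)
```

View pics/p4.png

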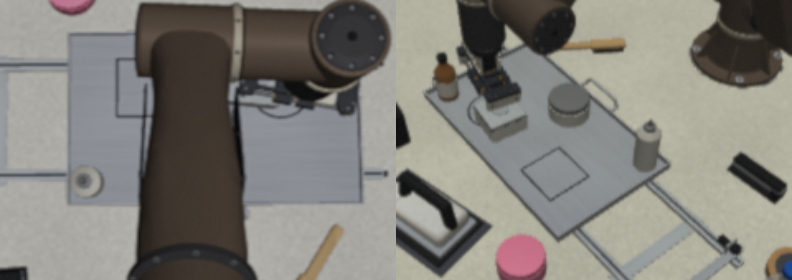

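Viewed: the tin has moved cleanly off the ring towards the left, the tub is parked, and both bottles are standing. Next I widen the fingers for a squaring push.

>>> carry_out(rows=[[0,-0.01,0,0,0,0],[0,-0.012,-0.045,0,0,0],[0,-0.012,-0.085,0,0,0],[0,-0.012,-0.085,0,0,0]])

```text
clock: 8.6
tool_pos: [0.6137, -0.2312, 0.123]
orientation: [180.0, 0.3, 168.5]
force: [-0.4, -0.6, 0.2]
opening: 0.0007
gripper_force: 0.0
```

>>> carry_out(rows=[[-0.013,0.008,0,0,0,1.37],[-0.013,0.008,0,0,0,1.37],[-0.013,0.008,0,0,0,1.37],[-0.013,0.008,0,0,0,1.37],[-0.013,0.008,0,0,0,1.37],[-0.013,0.008,0,0,0,1.37],[-0.013,0.008,0,0,0,1.37],[-0.013,0.008,0,0,0,1.37]], grip=0.1)

```text
clock: 9.6
tool_pos: [0.6246, -0.2341, 0.118]
orientation: [179.9, -1.3, 91.1]
force: [-0.6, -0.8, -0.7]
opening: 0.0481
gripper_force: 0.0
```

```bash
python3 - <<'E'
from h import *
o=telemetry.get_obs();print(o['tool_pos'],o['orientation'],o['joint_pos'])
b=snap('scene');cv2.imwrite('pics/p5.png',cv2.resize(b[120:290,170:410],(0,0),fx=3.3,fy=3.3)[:,:,::-1])
E
```

```text
[ 0.62460158 -0.23414227  0.11799839] [179.94099738  -1.26796338  91.06528245] [  -4.59319421   24.66516394   -7.2845026    -1.49273905  -58.12536529
 -173.55305464]
```

View pics/p5.png

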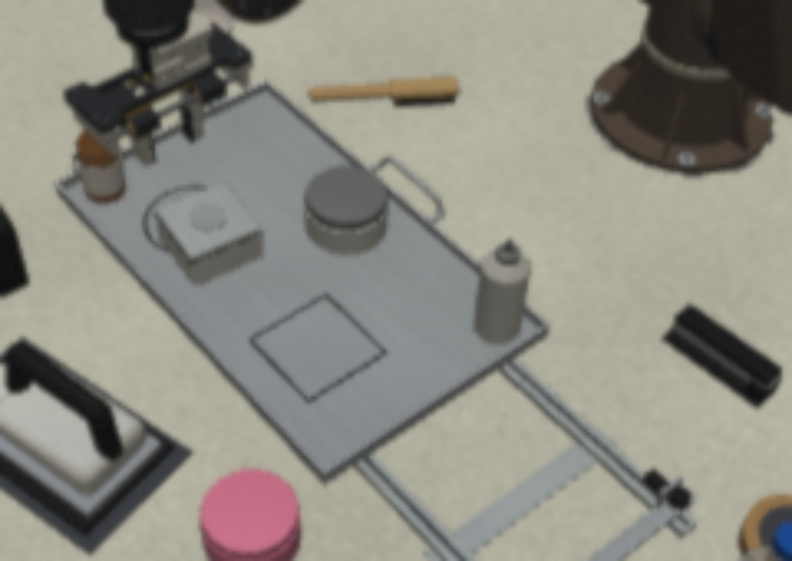

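Viewed: joint 6 is at its limit at this yaw. The tin is slightly turned, just left of the ring, and everything else is fine. I'll turn to the equivalent yaw of -90.

>>> carry_out(rows=[[0,0,0,0,0,-0.18],[0,0,0,0,0,-0.36],[0,0,0,0,0,-0.54],[0,0,0,0,0,-0.72],[0,0,0,0,0,-0.9],[0,0,0,0,0,-1.08],[0,0,0,0,0,-1.26],[0,0,0,0,0,-1.44]])

```text
clock: 10.65
tool_pos: [0.6248, -0.2354, 0.1185]
orientation: [178.8, -0.0, 173.7]
force: [-0.0, 0.1, -0.3]
opening: 0.0485
gripper_force: 0.0
```

>>> carry_out(rows=[[0,0,0,0,0,-0.18],[0,0,0,0,0,-0.36],[0,0,0,0,0,-0.54],[0,0,0,0,0,-0.72],[0,0,0,0,0,-0.9],[0,0,0,0,0,-1.08],[0,0,0,0,0,-1.26],[0,0,0,0,0,-1.44]])

```text
clock: 11.65
tool_pos: [0.6247, -0.2354, 0.1185]
orientation: [179.8, 1.2, -103.8]
force: [0.2, 0.5, -0.1]
opening: 0.048
gripper_force: 0.0
```

```bash
python3 - <<'E'
from h import *
o=telemetry.get_obs();print(o['tool_pos'],o['orientation'],o['joint_pos'])
E
```

```text
[ 0.62472879 -0.23536467  0.11852333] [ 179.79041739    1.2101552  -103.79061324] [ -4.67743924  24.65074779  -7.24972741  -1.446222   -58.12299668
  -8.34693351]
```

```bash
cat >> h.py <<'E'
from scipy.spatial.transform import Rotation as Ro
def full(tgt,rpy):
    o=telemetry.get_obs();R=Ro.from_euler('xyz',o['orientation'],degrees=True)
    s=R.inv().apply(np.array(tgt)-o['tool_pos']);r=(R.inv()*Ro.from_euler('xyz',rpy,degrees=True)).as_rotvec()
    print(s.round(4),r.round(4))
E
python3 -c "
from h import *
full((.625,-.225,.119),(180,0,-90))"
```

```text
[-0.0101  0.0022 -0.0003] [ 0.0011  0.0215 -0.2406]
```

>>> carry_out(rows=[[-0.01,0.002,0,0.001,0.0215,-0.24],[-0.01,0.002,0,0.001,0.0215,-0.24],[-0.01,0.002,0,0.001,0.0215,-0.24]])

```text
clock: 12.02
tool_pos: [0.6253, -0.2249, 0.1188]
orientation: [180.0, -0.0, -90.3]
force: [0.6, 0.0, 0.2]
opening: 0.0485
gripper_force: 0.0
```

>>> carry_out(rows=[[0,0,0.04,0,0,0],[0,0,0.07,0,0,0],[0,0,0.083,0,0,0],[0,0,0.083,0,0,0]])

```text
clock: 12.52
tool_pos: [0.6252, -0.225, 0.0357]
orientation: [179.9, -0.0, -90.3]
force: [0.6, -0.4, 0.8]
opening: 0.0483
gripper_force: 0.0
```

>>> carry_out(rows=[[-0.008,0,0,0,0,0],[-0.016,0,0,0,0,0],[-0.026,0,0,0,0,0],[-0.038,0,0,0,0,0],[-0.05,0,0,0,0,0],[-0.063,0,0,0,0,0],[-0.076,0,0,0,0,0],[-0.089,0,0,0,0,0]])

```text
clock: 13.52
tool_pos: [0.6258, -0.1348, 0.0363]
orientation: [-180.0, -0.1, -90.2]
force: [0.3, -4.3, 4.8]
opening: 0.0483
gripper_force: 2.1
```

>>> carry_out(rows=[[-0.013,0,0,0,0,0],[-0.026,0,0,0,0,0],[-0.039,0,0,0,0,0],[-0.052,0,0,0,0,0],[-0.065,0,0,0,0,0],[-0.078,0,0,0,0,0],[-0.09,0,0,0,0,0],[-0.1,0,0,0,0,0]])

```text
clock: 14.52
tool_pos: [0.6262, -0.0349, 0.0362]
orientation: [-180.0, -0.1, -90.2]
force: [-0.1, -3.7, 4.1]
opening: 0.048
gripper_force: 2.2
```

>>> carry_out(rows=[[-0.003,0,0,0,0,0],[-0.007,0,0,0,0,0],[-0.009,0,0,0,0,0]])

```text
clock: 14.9
tool_pos: [0.6263, -0.0267, 0.0362]
orientation: [-180.0, -0.1, -90.2]
force: [-0.8, -4.3, 4.0]
opening: 0.0483
gripper_force: 2.1
```

```bash
python3 - <<'E'
from h import *
a=snap('top');b=snap('scene')
cv2.imwrite('pics/p6.png',np.hstack([cv2.resize(a[130:300,200:440],(0,0),fx=1.65,fy=1.65),cv2.resize(b[140:310,190:430],(0,0),fx=1.65,fy=1.65)])[:,:,::-1])
E
```

```text
(no output)
```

View pics/p6.png

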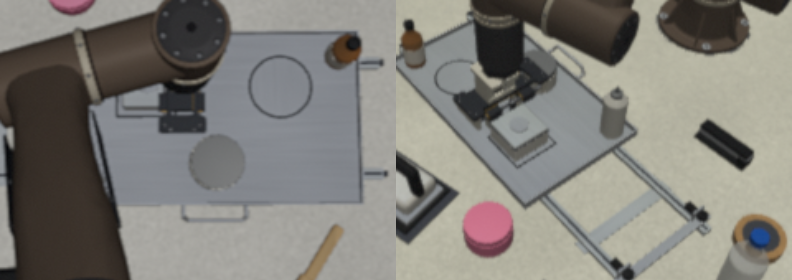

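Viewed: the tin is almost on the square, the ring is clear (crop (280,86)) and the tub lid is at crop (217,161). I'll measure the ring and the tub.

```bash
cat >> h.py <<'E'
def ring(a):
    g=a.sum(2).astype(int);m=np.zeros(g.shape,bool);m[150:212,338:400]=g[150:212,338:400]<300
    p=np.argwhere(m)[:,::-1]; 
    W=ray('top',p,.024)[:,:2];h=cv2.minEnclosingCircle((W*1000).astype(np.float32));return h,W.min(0),W.max(0)
def lid(a,box):
    x0,y0,x1,y1=box;s=a[y0:y1,x0:x1].astype(int)
    m=((s[:,:,2]-s[:,:,0])<5).astype(np.uint8)
    m=cv2.morphologyEx(m,cv2.MORPH_OPEN,np.ones((7,7)))
    c=max(cv2.findContours(m,cv2.RETR_EXTERNAL,cv2.CHAIN_APPROX_NONE)[0],key=cv2.contourArea)
    c=c[:,0]+[x0,y0];W=ray('top',c,.07)[:,:2]
    return cv2.minEnclosingCircle((W*1000).astype(np.float32)),cv2.boundingRect(c)
E
python3 - <<'E'
from h import *
a=snap('top');print(ring(a));print(lid(a,(305,200,360,252)))
p=np.array([(314.3,227.6),(348.7,227.6),(331.5,211),(331.5,244.5)])
print(ray('top',p,.078)[:,:2].round(4))
E
```

```text
(((668.0499267578125, -200.4973602294922), 100.14207458496094), array([ 0.5687772 , -0.29645148]), array([ 0.72199434, -0.11590236]))
(((486.42547607421875, -88.17870330810547), 47.652008056640625), (315, 212, 33, 33))
[[ 0.4883 -0.041 ]
 [ 0.4879 -0.1375]
 [ 0.5349 -0.0899]
 [ 0.4408 -0.0887]]
```

>>> carry_out(rows=[[0.012,0,0,0,0,0],[0.015,0,-0.045,0,0,0],[0.015,0,-0.085,0,0,0]])

```text
clock: 15.42
tool_pos: [0.6258, -0.0424, 0.1217]
orientation: [179.9, -0.0, -90.2]
force: [0.8, 0.9, -0.6]
opening: 0.0484
gripper_force: 0.0
```

>>> carry_out(rows=[[0.009,0.183,0,0,0,-0.864],[0.009,0.183,0,0,0,-0.864],[0.009,0.183,0,0,0,-0.864],[0.009,0.183,0,0,0,-0.864],[0.009,0.183,0,0,0,-0.864],[0.009,0.183,0,0,0,-0.864],[0.009,0.183,0,0,0,-0.864]])

```text
clock: 16.3
tool_pos: [0.4431, -0.0502, 0.121]
orientation: [180.0, -0.0, -40.9]
force: [-0.3, 0.6, -0.8]
opening: 0.0483
gripper_force: 0.0
```

```bash
python3 - <<'E'
from h import *
full((.443,-.051,.044),(180,0,-40.65))
a=snap('top');cr=a[140:265,232:430];cv2.imwrite('pics/p7.png',cv2.resize(cr,None,fx=4,fy=4,interpolation=cv2.INTER_CUBIC)[:,:,::-1])
E
```

```text
[0.0004 0.0007 0.077 ] [ 0.0004 -0.0006 -0.0037]
```

View pics/p7.png

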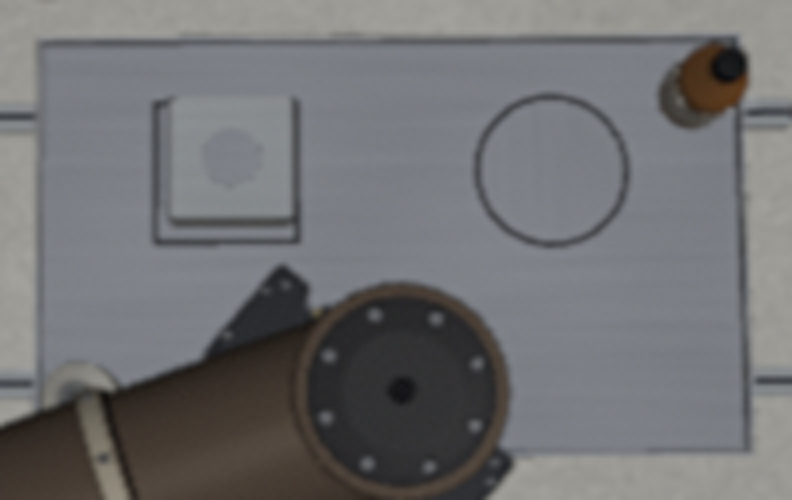

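Viewed: the ring centre is at crop (552,170). The tin lid spans (170–296, 97–220) and looks square, but it sits slightly far and right of the square's centre.

>>> carry_out(rows=[[0,0,0.04,0,0,0],[0,0,0.07,0,0,0],[0,0,0.077,0,0,0],[0,0,0.077,0,0,0]])

```text
clock: 16.85
tool_pos: [0.4433, -0.0502, 0.0442]
orientation: [179.9, -0.0, -40.7]
force: [0.0, 0.4, 0.1]
opening: 0.0483
gripper_force: 0.0
```

```bash
python3 - <<'E'
from h import *
f=lambda p,z:ray('top',crp(p),z)[:,:2].round(4)
R=f([(476.5,170),(628.5,170),(552.5,95),(552.5,245)],.024);print('ring',R.tolist(),R.mean(0))
T=f([(170,97),(296,97),(296,220),(170,220)],.074);print('tin',T.tolist(),T.mean(0),'button',f([(232,157)],.077))
S=f([(155,101),(298,101),(299,242),(154,242)],.024).mean(0);print('sq',S)
c=R.mean(0);t=np.array([.487,-.089]);v=c-t;print(v,np.hypot(*v),np.degrees(np.arctan2(v[1],v[0])))
E
```

```text
ring [[0.6252, -0.1523], [0.6246, -0.2642], [0.681, -0.2095], [0.5692, -0.2071]] [ 0.625    -0.208275]
tin [[0.6715, 0.072], [0.6709, -0.0181], [0.5823, -0.0175], [0.5828, 0.072]] [0.626875 0.0271  ] button [[0.6273 0.0278]]
sq [0.62525 0.0323 ]
[ 0.138    -0.119275] 0.1824020987406669 -40.83723614909651
```

>>> carry_out(rows=[[0.006,0,0,0,0,0],[0.014,0,0,0,0,0],[0.026,0,0,0,0,0],[0.04,0,0,0,0,0],[0.055,0,0,0,0,0],[0.07,0,0,0,0,0],[0.085,0,0,0,0,0],[0.1,0,0,0,0,0]])

```text
clock: 17.85
tool_pos: [0.5195, -0.116, 0.0447]
orientation: [180.0, -0.0, -40.7]
force: [-4.2, 3.5, 5.3]
opening: 0.0481
gripper_force: 3.0
```

>>> carry_out(rows=[[0.014,0,0,0,0,0],[0.028,0,0,0,0,0],[0.042,0,0,0,0,0],[0.056,0,0,0,0,0],[0.068,0,0,0,0,0],[0.078,0,0,0,0,0],[0.084,0,0,0,0,0],[0.087,0,0,0,0,0]])

```text
clock: 18.85
tool_pos: [0.585, -0.1724, 0.0445]
orientation: [180.0, -0.0, -40.7]
force: [-4.3, 4.3, 6.2]
opening: 0.0483
gripper_force: 3.3
```

>>> carry_out(rows=[[-0.015,0,0,0,0,0],[-0.02,0,-0.04,0,0,0],[-0.07,0,-0.077,0,0,0],[-0.13,0,-0.077,0,0,0],[-0.18,0,-0.077,0,0,0],[-0.18,0,-0.077,0,0,0]])

```text
clock: 19.6
tool_pos: [0.4461, -0.0532, 0.1217]
orientation: [-179.9, -0.1, -40.5]
force: [0.3, 0.2, 0.1]
opening: 0.0478
gripper_force: 0.0
```

```bash
python3 - <<'E'
from h import *
a=snap('top');print(lid(a,(340,150,398,215)))
cr=a[140:265,232:430];cv2.imwrite('pics/p8.png',cv2.resize(cr,None,fx=4,fy=4,interpolation=cv2.INTER_CUBIC)[:,:,::-1])
o=telemetry.get_obs();print(o['tool_pos'],o['orientation'])
E
```

```text
(((622.8236694335938, -203.39102172851562), 50.60417938232422), (354, 164, 34, 34))
[ 0.44779366 -0.05361197  0.12186903] [-1.79904121e+02 -1.34212671e-01 -4.05299148e+01]
```

View pics/p8.png

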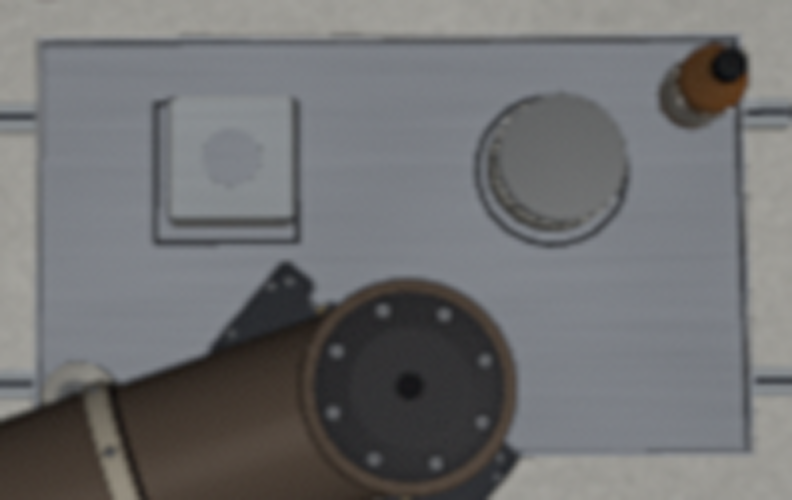

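Viewed: the tub stands on the ring, with its lid at crop x 497–627 and y 93–226. The tin still needs about 5 mm to the left.

```bash
python3 - <<'E'
from h import *
f=lambda p,z:ray('top',crp(p),z)[:,:2].round(4)
R=f([(497,160),(627,160),(562,93),(562,226)],.078);print(R.tolist(),R.mean(0))
full((.6253,-.045,.122),(180,0,-90))
E
```

```text
[[0.624, -0.1602], [0.6235, -0.2522], [0.6719, -0.2073], [0.5766, -0.2051]] [ 0.624  -0.2062]
[ 0.1293 -0.1219  0.0004] [-0.0026 -0.0015  0.8634]
```

>>> carry_out(rows=[[0.129,-0.122,0,-0.0026,-0.0015,0.863],[0.129,-0.122,0,-0.0026,-0.0015,0.863],[0.129,-0.122,0,-0.0026,-0.0015,0.863],[0.129,-0.122,0,-0.0026,-0.0015,0.863],[0.129,-0.122,0,-0.0026,-0.0015,0.863],[0.129,-0.122,0,-0.0026,-0.0015,0.863],[0.129,-0.122,0,-0.0026,-0.0015,0.863]])

```text
clock: 20.52
tool_pos: [0.6261, -0.0466, 0.1211]
orientation: [179.9, -0.0, -90.0]
force: [-1.2, -0.2, -1.1]
opening: 0.0483
gripper_force: 0.0
```

>>> carry_out(rows=[[0,0,0.04,0,0,0],[0,0,0.07,0,0,0],[0,0,0.085,0,0,0],[0,0,0.085,0,0,0]])

```text
clock: 21.02
tool_pos: [0.6253, -0.0464, 0.0356]
orientation: [179.8, -0.1, -90.1]
force: [0.1, 0.2, 0.7]
opening: 0.0484
gripper_force: 0.0
```

>>> carry_out(rows=[[-0.007,0,0,0,0,0],[-0.014,0,0,0,0,0],[-0.017,0,0,0,0,0],[-0.019,0,0,0,0,0],[-0.021,0,0,0,0,0],[-0.0225,0,0,0,0,0],[-0.0228,0,0,0,0,0],[-0.0228,0,0,0,0,0]])

```text
clock: 22.02
tool_pos: [0.6259, -0.0237, 0.0364]
orientation: [179.9, -0.0, -90.1]
force: [0.1, -4.7, 4.7]
opening: 0.0479
gripper_force: 2.1
```

>>> carry_out(rows=[[-0.001,0,0,0,0,0],[-0.0015,0,0,0,0,0],[-0.0015,0,0,0,0,0],[0.008,0,0,0,0,0],[0.0135,0,-0.01,0,0,0],[0.0135,0,-0.05,0,0,0],[0.0135,0,-0.086,0,0,0]])

```text
clock: 22.9
tool_pos: [0.6258, -0.0371, 0.1236]
orientation: [179.8, -0.0, -90.2]
force: [0.6, 0.3, 0.2]
opening: 0.0481
gripper_force: 0.0
```

>>> carry_out(rows=[[0.342,0.086,0,0,0,0],[0.342,0.086,0,0,0,0],[0.342,0.086,0,0,0,0],[0.342,0.086,0,0,0,0],[0.342,0.086,0,0,0,0],[0.342,0.086,0,0,0,0],[0.342,0.086,0,0,0,0],[0.342,0.086,0,0,0,0]])

```text
clock: 23.9
tool_pos: [0.5388, -0.3787, 0.1228]
orientation: [179.9, -0.0, -90.2]
force: [0.6, 0.7, 0.5]
opening: 0.0479
gripper_force: 0.0
```

```bash
python3 - <<'E'
from h import *
full((.54,-.38,.022),(180,0,-90))
a=snap('top');b=snap('scene')
cv2.imwrite('pics/p9.png',np.hstack([cv2.resize(a[140:265,232:430],(0,0),fx=2.4,fy=2.4,interpolation=cv2.INTER_CUBIC),cv2.resize(b[130:280,170:300],(317,300))[:300]])[:,:,::-1] if 0 else cv2.resize(a[140:265,232:430],None,fx=4,fy=4,interpolation=cv2.INTER_CUBIC)[:,:,::-1])
E
```

```text
[ 0.0012 -0.0014  0.1008] [ 0.0022 -0.0003 -0.0033]
```

View pics/p9.png

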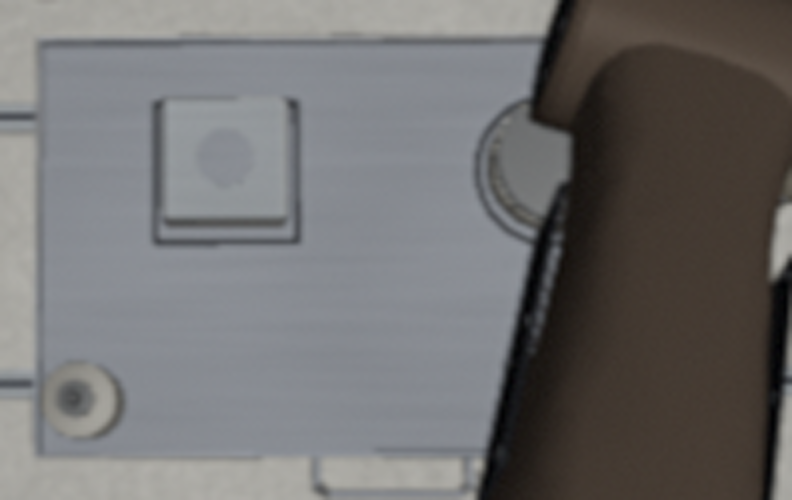

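Viewed: the tin is now centred left–right in the square and square to it, and the tray hasn't moved. Now I push the tray from its right end.

>>> carry_out(rows=[[0,0,0.045,0,0,0],[0,0,0.085,0,0,0],[0,0,0.1,0,0,0],[0,0,0.1,0,0,0],[-0.008,0,0.1,0,0,0],[-0.014,0,0.1,0,0,0],[-0.017,0,0.1,0,0,0],[-0.019,0,0.1,0,0,0]])

```text
clock: 25.0
tool_pos: [0.5392, -0.3595, 0.0233]
orientation: [179.9, -0.0, -90.1]
force: [0.2, -0.4, 0.2]
opening: 0.0482
gripper_force: 0.0
```

>>> carry_out(rows=[[-0.002,0,0,0,0,0],[-0.004,0,0,0,0,0],[-0.007,0,0,0,0,0],[-0.011,0,0,0,0,0],[-0.016,0,0,0,0,0],[-0.022,0,0,0,0,0],[-0.029,0,0,0,0,0],[-0.036,0,0,0,0,0]])

```text
clock: 26.0
tool_pos: [0.5389, -0.3248, 0.0228]
orientation: [179.9, -0.1, -90.1]
force: [-2.5, -6.2, -0.3]
opening: 0.0484
gripper_force: 3.2
```

>>> carry_out(rows=[[-0.007,0,0,0,0,0],[-0.014,0,0,0,0,0],[-0.021,0,0,0,0,0],[-0.028,0,0,0,0,0],[-0.035,0,0,0,0,0],[-0.041,0,0,0,0,0],[-0.046,0,0,0,0,0],[-0.05,0,0,0,0,0]])

```text
clock: 27.0
tool_pos: [0.539, -0.2746, 0.0228]
orientation: [179.9, -0.1, -90.1]
force: [-1.5, -6.9, -0.6]
opening: 0.0485
gripper_force: 3.1
```

```bash
python3 - <<'E'
from h import *
a=snap('top');cv2.imwrite('pics/p10.png',cv2.resize(a[130:280,140:420],None,fx=2.85,fy=2.85,interpolation=cv2.INTER_CUBIC)[:,:,::-1])
# tray left edge column and stop profile
for r in (190,200,210): print([int(v) for v in a[r,150:240].astype(int).sum(1)//3])
E
```

```text
[161, 161, 162, 162, 163, 163, 164, 165, 163, 153, 141, 140, 141, 141, 142, 137, 128, 143, 164, 168, 167, 167, 167, 166, 166, 166, 167, 165, 164, 164, 166, 167, 167, 168, 167, 166, 166, 165, 164, 166, 167, 167, 166, 165, 160, 151, 150, 151, 152, 152, 152, 151, 151, 149, 151, 157, 166, 170, 169, 168, 167, 167, 157, 129, 112, 128, 139, 140, 140, 139, 140, 139, 140, 140, 141, 141, 141, 141, 142, 142, 142, 142, 142, 142, 142, 142, 142, 141, 142, 142]
[163, 162, 164, 165, 163, 164, 165, 166, 165, 154, 141, 141, 142, 143, 142, 139, 129, 142, 163, 166, 162, 161, 162, 163, 164, 165, 167, 168, 168, 167, 165, 166, 164, 162, 161, 164, 166, 166, 167, 167, 166, 166, 167, 166, 160, 152, 152, 153, 153, 153, 153, 153, 152, 148, 155, 164, 165, 163, 164, 166, 167, 167, 158, 128, 114, 133, 140, 141, 140, 140, 140, 140, 140, 141, 141, 141, 141, 142, 142, 142, 143, 142, 142, 142, 143, 144, 143, 143, 143, 143]
[169, 166, 165, 165, 165, 165, 167, 170, 169, 161, 148, 143, 142, 142, 141, 139, 129, 141, 163, 169, 167, 166, 164, 164, 166, 169, 170, 171, 170, 168, 165, 165, 168, 169, 168, 165, 164, 166, 166, 165, 164, 166, 167, 166, 159, 152, 152, 153, 153, 153, 153, 153, 150, 146, 153, 163, 165, 165, 163, 164, 164, 158, 145, 119, 116, 137, 143, 142, 141, 141, 142, 141, 142, 142, 142, 141, 143, 142, 142, 143, 143, 143, 144, 143, 144, 144, 144, 144, 144, 144]
```

>>> carry_out(rows=[[-0.005,0,0,0,0,0],[-0.011,0,0,0,0,0],[-0.018,0,0,0,0,0],[-0.025,0,0,0,0,0],[-0.032,0,0,0,0,0],[-0.039,0,0,0,0,0],[-0.046,0,0,0,0,0],[-0.053,0,0,0,0,0]])

```text
clock: 28.05
tool_pos: [0.539, -0.2215, 0.0227]
orientation: [179.8, -0.1, -90.1]
force: [-0.8, -6.5, 0.1]
opening: 0.0479
gripper_force: 3.2
```

>>> carry_out(rows=[[-0.006,0,0,0,0,0],[-0.012,0,0,0,0,0],[-0.018,0,0,0,0,0],[-0.023,0,0,0,0,0],[-0.027,0,0,0,0,0],[-0.03,0,0,0,0,0],[-0.033,0,0,0,0,0],[-0.036,0,0,0,0,0]])

```text
clock: 29.05
tool_pos: [0.539, -0.1855, 0.0227]
orientation: [179.8, -0.1, -90.1]
force: [-1.0, -6.0, 0.5]
opening: 0.0483
gripper_force: 3.1
```

```bash
python3 - <<'E'
from h import *
a=snap('top');cv2.imwrite('pics/p10.png',cv2.resize(a[130:280,140:420],None,fx=2.85,fy=2.85,interpolation=cv2.INTER_CUBIC)[:,:,::-1])
E
```

```text
(no output)
```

View pics/p10.png

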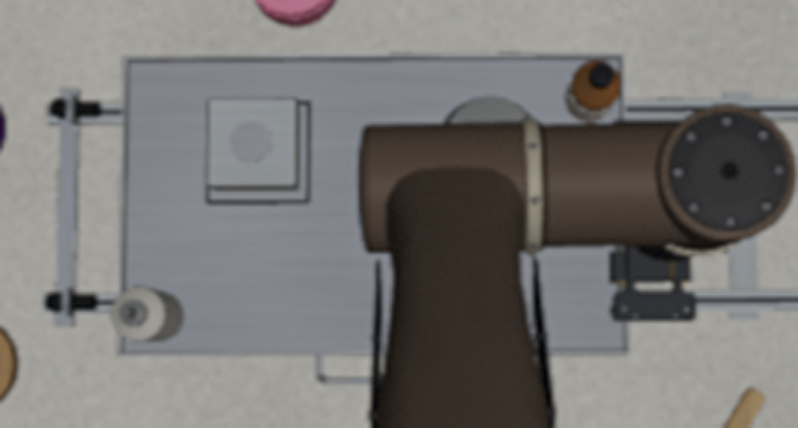

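Viewed: the buffer tips are at crop x≈100 and the tray edge at ≈124, so about 24 mm remains. Everything is standing. I'll creep in.

>>> carry_out(rows=[[-0.003,0,0,0,0,0],[-0.006,0,0,0,0,0],[-0.009,0,0,0,0,0],[-0.012,0,0,0,0,0],[-0.014,0,0,0,0,0],[-0.016,0,0,0,0,0],[-0.018,0,0,0,0,0],[-0.02,0,0,0,0,0]])

```text
clock: 30.1
tool_pos: [0.5391, -0.1655, 0.0227]
orientation: [179.8, -0.1, -90.1]
force: [-0.6, -6.2, 1.7]
opening: 0.0479
gripper_force: 3.1
```

>>> carry_out(rows=[[-0.0015,0,0,0,0,0],[-0.003,0,0,0,0,0],[-0.0045,0,0,0,0,0],[-0.006,0,0,0,0,0]])

```text
clock: 30.6
tool_pos: [0.539, -0.1616, 0.0227]
orientation: [179.8, -0.2, -90.1]
force: [1.2, -28.3, -4.4]
opening: 0.0483
gripper_force: 14.1
```

>>> carry_out(rows=[[-0.0003,0,0,0,0,0],[-0.0003,0,0,0,0,0],[0.001,0,0,0,0,0],[0.003,0,0,0,0,0],[0.012,0,0,0,0,0],[0.04,0,0,0,0,0],[0.08,0,-0.04,0,0,0],[0.12,0,-0.1,0,0,0]])

```text
clock: 31.6
tool_pos: [0.5383, -0.2743, 0.1144]
orientation: [179.7, 0.0, -90.1]
force: [2.3, -0.1, -0.1]
opening: 0.0477
gripper_force: 0.0
```

>>> carry_out(rows=[[0.05,0,-0.05,0,0,0],[0.11,0,-0.1,0,0,0],[0.17,0,-0.1,0,0,0],[0.22,0,-0.1,0,0,0],[0.25,0,-0.1,0,0,0],[0.25,0,-0.1,0,0,0]])

```text
clock: 32.35
tool_pos: [0.5379, -0.5257, 0.2131]
orientation: [179.8, 0.0, -90.3]
force: [-1.1, 0.3, -0.8]
opening: 0.0481
gripper_force: 0.0
```

```bash
python3 - <<'E'
from h import *
a=snap('top');b=snap('scene');cv2.imwrite('pics/f.png',a[:,:,::-1]);
print('row200',[int(v) for v in a[200,150:195].astype(int).sum(1)//3])
for r in (167,168,235,236): print(r,[int(v) for v in a[r,158:190].astype(int).sum(1)//3])
# dark square outline lines on row/col cuts, lid edges
o=telemetry.get_obs();print(o['tool_pos'],o['force'])
s=a[152:212,285:350].astype(int);print(lid(a,(285,152,345,215)))
g=a.astype(int).sum(2)//3
print('tin row180',180,list(g[180,205:255])); print('tin col',list(g[155:205,228]))
amber=(a[:,:,0].astype(int)-a[:,:,2]>25);amber[:150]=0;amber[185:]=0;p=np.argwhere(amber);p=p[(p[:,1]>320)&(p[:,1]<420)];print('amber',p.mean(0) if len(p) else 0,len(p))
E
```

```text
row200 [156, 155, 158, 158, 156, 157, 159, 161, 159, 148, 135, 135, 136, 136, 137, 133, 123, 136, 157, 159, 156, 154, 155, 148, 130, 106, 109, 130, 134, 134, 134, 134, 134, 134, 134, 134, 134, 135, 135, 136, 135, 136, 136, 137, 136]
167 [36, 15, 17, 18, 39, 83, 102, 84, 42, 19, 19, 21, 21, 18, 16, 35, 76, 94, 94, 112, 130, 132, 131, 131, 131, 131, 131, 131, 131, 130, 131, 130]
168 [29, 16, 18, 22, 43, 89, 106, 85, 43, 19, 21, 18, 20, 20, 17, 36, 77, 95, 95, 112, 130, 132, 131, 130, 131, 131, 131, 131, 131, 131, 130, 132]
235 [17, 19, 33, 73, 109, 106, 62, 23, 20, 19, 20, 16, 35, 74, 109, 123, 120, 114, 109, 108, 110, 113, 123, 138, 143, 145, 146, 146, 141, 120, 89, 75]
236 [18, 21, 33, 72, 105, 100, 60, 23, 18, 21, 19, 25, 57, 97, 119, 119, 109, 99, 95, 94, 96, 97, 101, 117, 136, 147, 147, 147, 147, 135, 108, 81]
[ 0.53857319 -0.52325176  0.21387966] [-0.2058644  -0.07270354 -0.39114574]
(((623.2796020507812, -10.911613464355469), 49.169376373291016), (287, 165, 33, 33))
tin row180 180 [np.int64(144), np.int64(146), np.int64(146), np.int64(146), np.int64(145), np.int64(146), np.int64
[... 742 characters left out ...]
(135), np.int64(135), np.int64(136), np.int64(132), np.int64(122), np.int64(137), np.int64(147), np.int64(146), np.int64(144), np.int64(144), np.int64(145), np.int64(146), np.int64(145), np.int64(146), np.int64(147), np.int64(147), np.int64(145), np.int64(144), np.int64(142), np.int64(143), np.int64(145), np.int64(145), np.int64(146), np.int64(144), np.int64(144), np.int64(145), np.int64(146), np.int64(144), np.int64(144), np.int64(143), np.int64(143), np.int64(143), np.int64(143), np.int64(143), np.int64(132), np.int64(89), np.int64(83), np.int64(124), np.int64(137), np.int64(130), np.int64(85), np.int64(85), np.int64(125), np.int64(139), np.int64(137)]
amber [161.32716049 339.68518519] 162
```

```bash
python3 - <<'E'
from h import *
f=lambda p,z:ray('top',[p],z)[0,:2].round(4)
print('lid right',f((234.3,180),.074),'out right',f((240,180),.024)); print('lid near',f((228,194.3),.074),'out near',f((228,200.5),.024))
print('lid near corner cols far/near right:')
im=viewer.snapshot('top').astype(int).sum(2)//3
for r in(168,190):print(r,list(map(int,im[r,228:245])))
for c in(214,232):print(c,list(map(int,im[188:206,c])))
print('tray left',f((175.5,200),.038),'buffer', 'tub lid',f((303.5,181.5),.078))
E
```

```text
lid right [0.6254 0.1857] out right [0.6333 0.1752]
lid near [0.5844 0.2033] out near [0.5724 0.2102]
lid near corner cols far/near right:
168 [143, 144, 143, 144, 144, 145, 138, 112, 92, 117, 132, 106, 77, 109, 132, 134, 132]
190 [143, 144, 144, 144, 145, 143, 127, 95, 92, 120, 124, 93, 89, 121, 135, 135, 134]
214 [144, 143, 143, 144, 144, 144, 134, 90, 78, 112, 133, 130, 87, 87, 127, 140, 139, 137]
232 [146, 145, 145, 145, 145, 145, 133, 91, 84, 123, 138, 131, 85, 85, 126, 137, 135, 135]
tray left [0.573 0.362] buffer tub lid [ 0.6194 -0.0116]
```

```bash
python3 -c "
from h import *
print(workorder.close_job())"
```

```text
the job is handed in; nothing more can be done
None
```

The job is handed in, verdict not shown: the tub and tin have swapped places, each within about 3 mm of its outline's centre with the tin square to its own. The tray is against the buffers, with both bottles still standing and nothing else on the bench touched, after about 32 s.

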